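# Dock a tall calibration-gas canister by pushing it low down

### The job

Slide the tall, slim gas canister over the bench into the open mouth of the low white docking cradle, pushing it low on its body so that it stays standing (do not grip, lift or tip it), until it has driven the steel foot plate fully home; there keep it pressed firmly for half a second with about 15 N, and never push it with more than 25 N. Then swing the cradle's steel retaining bar fully shut behind the canister and let go, leaving the squat can and everything else on the bench where it is.

Things in the scene. Friction and masses are not known exactly. Their poses are not given: they have to be found in the camera images.
- canister: Tall slim aluminium gas canister, paper label, black cap: upright cylinder 60 mm in diameter, straight up to 165 mm, 211 mm high in all, 0.45 to 0.7 kg. Origin: centre of its underside. Drags on the bench with 2 to 5 N; topples if pushed more than about 30 mm above the bench against resistance. Lean the fingers back, tips leading, so that the gripper's body clears it.
- squat_can: A squat aluminium can, 66 mm in diameter, 76 mm high, a bystander that must stay where it is. Origin at the centre of its underside.
- cradle: Low white docking cradle, fixed. Origin on the bench, on the line along which the canister's centre is pushed in; x points the way in, y to the left of that. Fully home, the canister's centre is somewhere from x = -5 to 0 mm, as the hidden stop is set. Side walls 36 mm high, 66 mm apart, x = -10 to +50 mm; then a white block 75 mm high to x = +120 mm. No floor: the canister slides on the bench.
- footplate: Steel foot plate in the cradle, 50 mm wide, top 24 mm above the bench. Origin: bottom middle of the face that the canister meets. It slides along the cradle's x, resists with about 4 N, stays where it is left and ends at a hard stop whose place varies and can only be felt: face at x = +25 to +30 mm in the cradle's frame. It starts 10 to 16 mm short of the stop.
- bar (a joint): Angle of the steel retaining bar, rad: 0 is fully shut (across the mouth behind the canister, along the cradle's -y), 1.57 straight back along its -x, more is swung out towards +y; starts at 1.8 to 2.3. Stiff hinge (0.08 N m), hard stop at 0, stays where it is left. Shut, it passes 4 to 9 mm behind a canister that is fully home.
- bar_hinge (a point): The hinge axis (vertical) of the bar, at the bar's mid-height, 58 mm above the bench.
- bar_knob (a point): Black knob (upright 12 mm pin, top 81 mm above the bench) on the bar's free end, 118 mm from the hinge axis; this point is 73 mm above the bench. The bar is a flat 10 mm thick, 16 mm high (50 to 66 mm above the bench) and reaches 125 mm from the axis.
- cradle_mouth (a point): Middle of the cradle's mouth, on the bench, at x = -36, y = 0 mm in the cradle's frame. From 66 mm between the walls at x = -10 mm the mouth flares to about 100 mm here. The bar's hinge post (18 mm thick) stands beside it at x = -44, y = +70 mm.
- amber_bottle: Amber glass bottle, 60 mm in diameter, 130 mm high, a bystander to leave alone. Origin: centre of its underside.
- filter_box: Closed cardboard box, 90 x 130 x 50 mm high, a bystander to leave alone. Origin: centre of its underside.
- beaker: Glass beaker, 60 mm in diameter, 75 mm high, a bystander to leave alone. Origin: centre of its underside.
- spanner: Steel spanner 160 mm long lying on the bench, a bystander to leave alone.
- mouse: Black computer mouse, round, 60 mm across, 31 mm high, a bystander to leave alone.

How it is judged:
By the outcome, as a careful person would: the job done as asked, in the order asked, and still so for the second after the job is handed in, with the robot touching nothing.
It also fails if it takes over 72 s, if anything falls off the work surface, if the arm or the gripper's body presses on something with over 40 N, if the wrist force passes 120 N, or if a joint passes its speed limit or range.

### The arm

A 6-joint arm with a two-finger parallel gripper is mounted at the origin on the work surface. World frame = base frame: x ahead of the robot, y to its left, z up, the work surface at z = 0. Lengths are in m, angles in degrees, forces in N, time in s.
With the tool pointing down it reaches from about 0.35 to 0.875 m from the base axis. Payload 4.2 kg.
Tool frame: the origin (TCP) lies on the front face of the gripper's body, between the roots of the fingers; the fingertips stand 70 mm ahead of it and the grasp point (between the pads) lies 51 mm ahead of it; z points along the fingers, y is the line along which they close (so a half turn about z gives the same grasp; the last joint's range is limited). The gripper opens to 87 mm and grips with 3 to 60 N. Pads are 19 mm wide; open, the fingers measure 117 mm over their backs; the gripper's body (75 mm by 190 mm) begins 51 mm behind the grasp point.
Start: joints at [85.806, 22.042, 0.453, 0, -68.411, -14.817], TCP at [0.204, 0.591, 0.292] pointing down, gripper open.
Joint ranges: [-179.83, 179.83], [-69.29, 118.12], [-61.27, 80.66], [-181.25, 117.63], [-171.15, -9.14], [-177.46, 177.46]. Speed limits (degrees/s): [159.86, 159.86, 180, 180, 180, 180].

### API

Orientations are given as a 3x3 rotation matrix whose columns are the frame's x, y, z axes.
In Python, from station import r gives the robot as it stands.
- The arm moves only by the shell command python3 -m pendant 'ROWS' [OPENING]. ROWS is JSON, a list of rows, each a list of 2 entries, a list of its own where there are three numbers: the shift along the tool's x, y, z in mm, then the turn, a rotation vector about the tool's x, y, z in rad. A call has 1 to 10 rows; each row is the pose to reach, as a shift and turn from the pose commanded when the call began, along the tool's axes at that moment; what a row does not reach only later rows make up. A row lasts 1/10 s, in which the tool goes at most 50 mm and 8.59 degrees, less where a joint would pass 70% of its speed; a pose out of reach is approached as far as the arm can. A call with a gripper value outside its range is refused whole. OPENING is the opening, from 0 (shut) to 1 (fully open), set as the call begins (- or left out, the last holds). The fingers move at their own pace and stop on an object; the grip force is fixed at half the most. Time passes only in rows, so rows that repeat a pose let the fingers close. It gives the time, the measured TCP pose, the force, the opening and the grip force at its end, in the units of the state.
- r.sense(): the state, without advancing time (a new reading comes with each control period).
- r.capture(name): name is "scene" or "top"; returns a dict with "frame" (420x560x3 uint8, red, green, blue), "vertical_fov" (degrees; the focal length in pixels is half the picture's height over the tangent of half this angle, whatever the lens; pixels are square), "cx", "cy" (the principal point, pixels), "distortion" ([k1, k2, p1, p2, k3] as OpenCV has them; the pictures are not rectified), "rvec" (rotation vector, rad) and "tvec" (3), from world to camera coordinates, as OpenCV has them. Camera axes: x right, y down, z forward; pixel columns grow to the right and rows downward; lengths in m; the calibration is good to about 2 mm. A picture is of the moment at which its call begins. There is no depth.
- r.finish_job(): hands the job in; it is judged then, once.
The state is a dict: "time_s": time; "joints": joint angles; "joint_velocities": joint speeds; "effort": joint torques, N m; "tcp_pos": TCP position; "ee_rot": TCP orientation; "wrist_force": force on the tool from outside, world axes, zero at the start; "moment": the same for the moment, N m; "gripper_width": opening from 0.0 (shut) to 1.0 (fully open); "gripper_force": force on a finger pad.
Only numpy, scipy, OpenCV 4.12 (cv2) and the standard library are available. Lean on these libraries where they do the work, as an engineer would, in place of code of your own. Each camera call takes 0.05 s, during which the arm holds its last target. There are 200 camera calls.

## Working session

There is one attempt and no reset: what is moved stays moved. The work goes in short steps, Python scripts to look and compute and a shell command to move; the robot and the scene stay as the last step left them, time stands still between calls to the robot, and variables do not carry over. Pictures are saved under pics/ and viewed, at most 10 in all, crops included, and the job is handed in when it is done.

```bash
ls; mkdir -p pics
python3 - <<'E'
from station import r
import cv2,pickle
for n in("scene","top"):
    d=r.capture(n); cv2.imwrite(f"pics/{n}0.png",d["frame"][:,:,::-1]); pickle.dump(d,open(f"{n}.pkl","wb"))
    print(n,{k:v for k,v in d.items() if k!="frame"})
print(r.sense())
E
```

```text
pics
scene {'vertical_fov': 48.27354416866832, 'cx': 285.664332569352, 'cy': 207.9023154742123, 'distortion': array([0.0380045, 0.       , 0.       , 0.       , 0.       ]), 'rvec': array([ 1.62975147,  2.05324493, -0.71045241]), 'tvec': array([ 0.21358952, -0.37320698,  1.55984603])}
top {'vertical_fov': 46.97054000133386, 'cx': 285.85728885439835, 'cy': 209.54793870921793, 'distortion': array([-0.13185395,  0.        ,  0.        ,  0.        ,  0.        ]), 'rvec': array([ 2.2002586 , -2.17604064,  0.11691195]), 'tvec': array([-0.13196415,  0.56927617,  1.3821172 ])}
{'time_s': 0.1, 'joints': array([ 8.58067684e+01,  2.20851628e+01,  3.87459544e-01, -2.50688407e-02,
       -6.84090762e+01, -1.48164110e+01]), 'joint_velocities': array([ 0.05585432, -0.08021492,  0.15312834,  0.13025976,  0.08793684,
        0.05300347]), 'effort': array([-1.93455157e-04, -3.91688025e+01,  1.87938255e+01,  4.23190042e+00,
        1.35405376e-02, -6.59485795e-05]), 'tcp_pos': array([0.20342923, 0.59054683, 0.29128104]), 'ee_rot': array([[ 9.45411215e-01, -3.25879336e-01, -5.42013699e-04],
       [-3.25879776e-01, -9.45409449e-01, -1.82888333e-03],
       [ 8.35704107e-05,  1.90567811e-03, -9.99998181e-01]]), 'wrist_force': array([-0.23399704,  0.1699579 ,  0.2652562 ]), 'moment': array([-0.06148135,  0.05875027, -0.03652048]), 'gripper_force': 0.0, 'gripper_width': 0.9990341153441017}
```

View pics/top0.png

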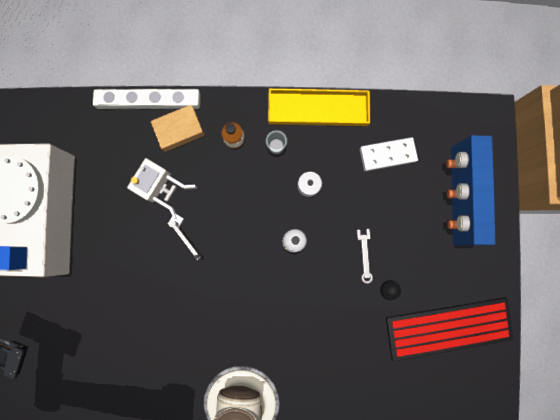

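View pics/scene0.png

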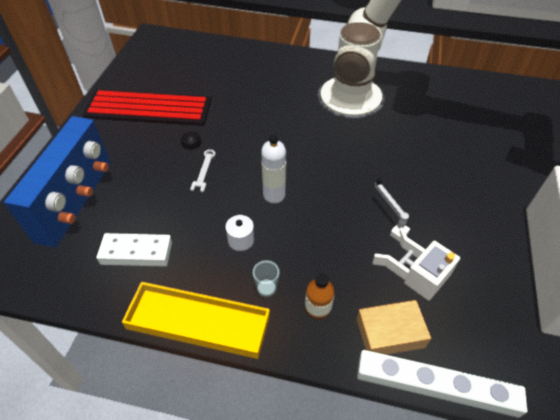

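The top view shows the canister at about (295,240), the squat can at (310,184), the cradle block at (148,178), the hinge post at (175,218) and the knob at (197,257). The scene view shows the canister at (273,170) and the cradle at (420,265). I'll zoom in on both views.

```bash
cat > h.py <<'E'
import cv2,numpy as np
def cam(d):
    h=d["frame"].shape[0]; f=h/2/np.tan(np.radians(d["vertical_fov"])/2)
    return np.array([[f,0,d["cx"]],[0,f,d["cy"]],[0,0,1.]]),np.array(d["distortion"]),d["rvec"],d["tvec"]
def px2w(d,uv,z):
    K,D,rv,t=cam(d); R=cv2.Rodrigues(rv)[0]
    p=cv2.undistortPoints(np.array(uv,float).reshape(-1,1,2),K,D).reshape(-1,2)
    v=np.c_[p,np.ones(len(p))]@R; c=-R.T@t
    return c+v*((np.reshape(z,(-1,))-c[2])/v[:,2])[:,None]
def w2px(d,P):
    K,D,rv,t=cam(d); return cv2.projectPoints(np.array(P,float).reshape(-1,3),rv,t,K,D)[0].reshape(-1,2)
E
python3 - <<'E'
import pickle,cv2
t=pickle.load(open("top.pkl","rb"))["frame"][:,:,::-1];s=pickle.load(open("scene.pkl","rb"))["frame"][:,:,::-1]
cv2.imwrite("pics/c1.png",cv2.resize(t[150:270,115:215],None,fx=5,fy=5,interpolation=cv2.INTER_CUBIC))
cv2.imwrite("pics/c2.png",cv2.resize(t[165:265,270:350],None,fx=6,fy=6,interpolation=cv2.INTER_CUBIC))
cv2.imwrite("pics/c3.png",cv2.resize(s[170:310,350:480],None,fx=4.2,fy=4.2,interpolation=cv2.INTER_CUBIC))
E
```

```text
(no output)
```

View pics/c1.png

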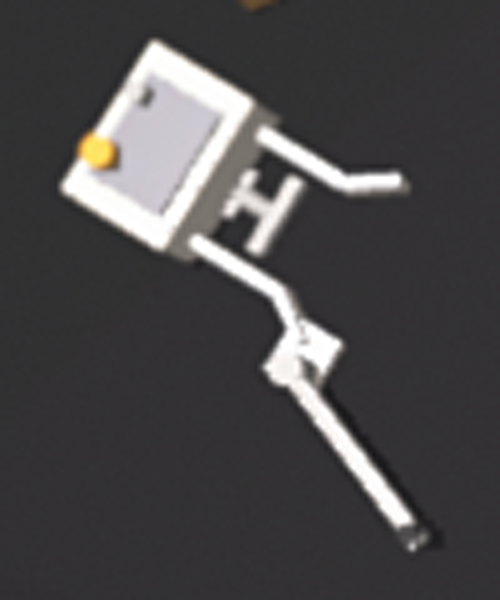

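View pics/c3.png

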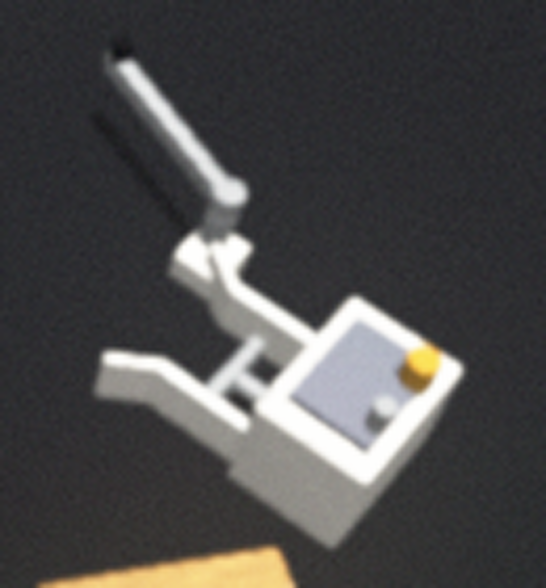

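View pics/c2.png

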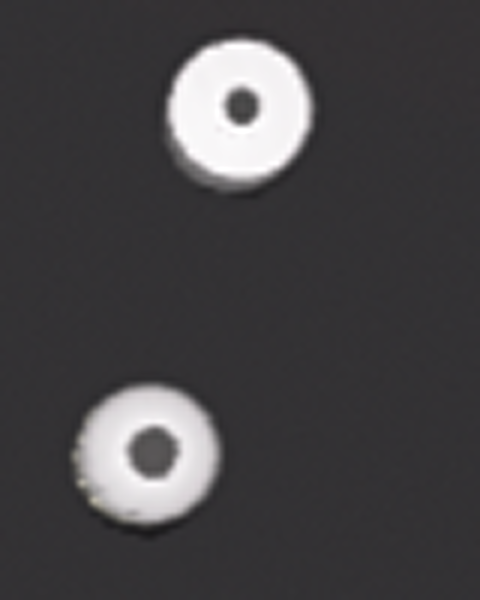

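The crops show the block-top corners, wall tops, H-shaped foot plate, knob and cap clearly, so I'll convert them to positions.

Run:
```python
import pickle,numpy as np
from h import *
np.set_printoptions(precision=4,suppress=True)
t=pickle.load(open("top.pkl","rb"));s=pickle.load(open("scene.pkl","rb"))
c1=lambda p:(np.array(p,float)+.5)/5-.5+[115,150]
c2=lambda p:(np.array(p,float)+.5)/6-.5+[270,165]
c3=lambda p:(np.array(p,float)+.5)/4.2-.5+[350,170]
def frame(B):  # FR(right front),FL,BL,BR ; x=.05 front, .12 back
    fr,fl,bl,br=B[:,:2]; x=(br+bl-fr-fl);x/=np.hypot(*x)
    y=np.array([-x[1],x[0]]); y2=(fl-fr+bl-br); y2/=np.hypot(*y2)
    m=B[:,:2].mean(0); print("ang x,y-90",np.degrees([np.arctan2(x[1],x[0]),np.arctan2(y2[1],y2[0])-np.pi/2]),"orig",m-.085*x,"dep",np.hypot(*(br+bl-fr-fl))/2,"wid",np.hypot(*(fl-fr+bl-br))/2); return m-.085*x,x,y
B1=px2w(t,c1([(258,105),(167,250),(62,188),(155,38)]),.075)
B2=px2w(s,c3([(260,405),(355,298),(462,370),(365,483)]),.075)
o1=frame(B1);o2=frame(B2)
for n,P in dict(wallR=px2w(t,c1([(260,130),(345,187),(405,180)]),.036),wallL=px2w(t,c1([(195,240),(278,290),(297,325)]),.036),
  foot=px2w(t,c1([(297,180),(252,250)]),.024),hinge=px2w(t,c1([(285,365)]),.066),knob=px2w(t,c1([(412,537)]),.081),knobS=px2w(s,c3([(121,45)]),.081),hingeS=px2w(s,c3([(230,190)]),.066),
  cap=px2w(t,c2([(152,452)]),.211),should=px2w(t,c2([(148,452)]),.17),squat=px2w(t,c2([(241,105),(241,110)]),[.09,.076]),
  capS=px2w(s,[(273,139)],.211)).items():
    print(n,P[:,:2].tolist() and P[:,:2].round(4).tolist(), [np.c_[(P[:,:2]-o[0])@o[1],(P[:,:2]-o[0])@o[2]].round(4).tolist() for o in(o1,o2)])
```

```text
ang x,y-90 [59.3273 59.6651] orig [0.6066 0.1987] dep 0.07160543303629253 wid 0.0986137936024593
ang x,y-90 [58.257  59.7567] orig [0.6041 0.2048] dep 0.0667871485416729 wid 0.09631369381981399
wallR [[0.6651, 0.2237], [0.632, 0.1726], [0.6365, 0.1376]] [[[0.0513, -0.0375], [-0.0095, -0.0352], [-0.0373, -0.0569]], [[0.0482, -0.0419], [-0.0126, -0.0407], [-0.04, -0.0629]]]
wallL [[0.6001, 0.2598], [0.5715, 0.21], [0.5513, 0.1983]] [[[0.0492, 0.0368], [-0.0083, 0.036], [-0.0287, 0.0474]], [[0.0447, 0.0323], [-0.0127, 0.0305], [-0.0333, 0.0415]]]
foot [[0.6375, 0.2034], [0.5958, 0.2288]] [[[0.0198, -0.0241], [0.0203, 0.0246]], [[0.0164, -0.0291], [0.0161, 0.0196]]]
hinge [[0.5263, 0.1981]] [[[-0.0415, 0.0688]], [[-0.0466, 0.0627]]]
knob [[0.4306, 0.1212]] [[[-0.1565, 0.1118]], [[-0.1623, 0.1035]]]
knobS [[0.4347, 0.1254]] [[[-0.1508, 0.1105]], [[-0.1566, 0.1023]]]
hingeS [[0.521, 0.2007]] [[[-0.042, 0.0747]], [[-0.0471, 0.0685]]]
cap [[0.4784, -0.1453]] [[[-0.3613, -0.0652]], [[-0.3638, -0.0773]]]
should [[0.4793, -0.1452]] [[[-0.3608, -0.066]], [[-0.3633, -0.078]]]
squat [[0.6431, -0.1904], [0.6428, -0.1914]] [[[-0.316, -0.2299], [-0.3171, -0.2301]], [[-0.3155, -0.2411], [-0.3165, -0.2413]]]
capS [[0.4834, -0.1423]] [[[-0.3562, -0.0679]], [[-0.3586, -0.0799]]]
```

```bash
cat >> h.py <<'E'
from scipy.spatial.transform import Rotation as Ro
O=np.array([.606,.200]); A=np.radians(59.5)
def c2w(x,y): return O+x*np.array([np.cos(A),np.sin(A)])+y*np.array([-np.sin(A),np.cos(A)])
def w2c(p): d=np.array(p)[:2]-O; return np.array([d@[np.cos(A),np.sin(A)],d@[-np.sin(A),np.cos(A)]])
def ori(head,tilt):  # tips leading along head (deg), leaned back by tilt
    a,t=np.radians([head,tilt]); h=np.array([np.cos(a),np.sin(a),0]); up=np.array([0,0,1.])
    return np.c_[-np.cos(t)*h-np.sin(t)*up,np.cross(up,h),np.sin(t)*h-np.cos(t)*up]
def goal(s,R,tip):  # shift mm, turn rad from present pose to put fingertip centre at tip
    R0,p0=s["ee_rot"],s["tcp_pos"]; p=np.array(tip)-.07*R[:,2]
    return (R0.T@(p-p0)*1000).round(1).tolist(),Ro.from_matrix(R0.T@R).as_rotvec().round(3).tolist()
def st(s):
    tip=s["tcp_pos"]+.07*s["ee_rot"][:,2]; f=np.array(s["wrist_force"])
    cx=np.array([np.cos(A),np.sin(A)]); cy=np.array([-cx[1],cx[0]])
    print("t %.1f tip"%s["time_s"],tip.round(4),"cradle",w2c(tip).round(4),"F world",f.round(1),"Fcx %.1f Fcy %.1f"%(f[:2]@cx,f[:2]@cy),"j",np.round(s["joints"],0))
E
python3 - <<'E'
from station import r
from h import *
s=r.sense(); st(s)
R=ori(74.5,30); C=np.array([.480,-.1445]); h=np.array([.267,.964])
for z in(.2,.016): print(goal(s,R,[*(C-.085*h),z]))
print(w2c(C), goal(s,s["ee_rot"],[.42,-.20,.24]))
E
```

```text
t 0.1 tip [0.2034 0.5904 0.2213] cradle [0.1321 0.5451] F world [-0.2  0.2  0.3] Fcx 0.0 Fcy 0.3 j [ 86.  22.   0.  -0. -68. -15.]
([508.4, 724.5, 32.1], [0.396, -0.421, 1.472])
([508.4, 724.2, 216.1], [0.396, -0.421, 1.472])
[-0.36078108 -0.06628169] ([462.4, 676.7, -17.4], [0.0, 0.0, 0.0])
```

```bash
python3 -m pendant '[[[508,724,10],[0.396,-0.421,1.472]],[[508,724,10],[0.396,-0.421,1.472]],[[508,724,10],[0.396,-0.421,1.472]],[[508,724,10],[0.396,-0.421,1.472]],[[508,724,10],[0.396,-0.421,1.472]],[[508,724,10],[0.396,-0.421,1.472]],[[508,724,10],[0.396,-0.421,1.472]],[[508,724,10],[0.396,-0.421,1.472]],[[508,724,10],[0.396,-0.421,1.472]],[[508,724,10],[0.396,-0.421,1.472]]]' 0.276
python3 - <<'E'
from station import r
from h import *
s=r.sense(); st(s)
print(goal(s,ori(74.5,30),[.4573,-.2264,.2]))
E
```

```text
time_s: 1.1
tcp_pos: [0.3411, 0.1087, 0.2871]
ee_rot: [[-0.163, -0.98, 0.113], [-0.859, 0.197, 0.472], [-0.485, -0.02, -0.874]]
wrist_force: [1.0, -0.1, 0.1]
gripper_width: 0.291
gripper_force: 0.0
t 1.1 tip [0.349  0.1417 0.2259] cradle [-0.1806  0.1919] F world [ 1.  -0.1  0.1] Fcx 0.4 Fcy -0.9 j [ 26.  -8. -30. -28. -53. -23.]
([312.3, -177.0, -138.9], [0.018, -0.017, 0.072])
```

```bash
python3 -m pendant '[[[312,-177,-139],[0.018,-0.017,0.072]],[[312,-177,-139],[0.018,-0.017,0.072]],[[312,-177,-139],[0.018,-0.017,0.072]],[[312,-177,-139],[0.018,-0.017,0.072]],[[312,-177,-139],[0.018,-0.017,0.072]],[[312,-177,-139],[0.018,-0.017,0.072]],[[312,-177,-139],[0.018,-0.017,0.072]],[[312,-177,-139],[0.018,-0.017,0.072]],[[312,-177,-139],[0.018,-0.017,0.072]],[[312,-177,-139],[0.018,-0.017,0.072]]]'
python3 - <<'E'
from station import r
from h import *
s=r.sense(); st(s)
print(goal(s,ori(74.5,30),[.4573,-.2264,.06]))
E
```

```text
time_s: 2.1
tcp_pos: [0.4497, -0.2581, 0.2603]
ee_rot: [[-0.231, -0.964, 0.13], [-0.836, 0.265, 0.481], [-0.499, 0.002, -0.867]]
wrist_force: [0.6, 0.1, 0.0]
gripper_width: 0.277
gripper_force: 0.0
t 2.1 tip [ 0.4588 -0.2244  0.1996] cradle [-0.4404 -0.0886] F world [0.6 0.1 0. ] Fcx 0.4 Fcy -0.5 j [-27.  19.  -3. -30. -77.  21.]
([71.7, 0.8, 119.9], [0.003, -0.002, 0.001])
```

```bash
python3 -m pendant '[[[72,1,120],[0,0,0]],[[72,1,120],[0,0,0]],[[72,1,120],[0,0,0]],[[72,1,120],[0,0,0]],[[72,1,120],[0,0,0]]]'
python3 - <<'E'
from station import r
from h import *
s=r.sense(); st(s)
print(goal(s,ori(74.5,30),[.4573,-.2264,.017]))
a=r.capture("scene")["frame"];b=r.capture("top")["frame"]
cv2.imwrite("pics/d.png",np.hstack([cv2.resize(x,(400,400)) for x in(a[90:290,170:370],b[160:360,200:400])])[:,:,::-1])
E
```

```text
time_s: 2.6
tcp_pos: [0.4485, -0.2596, 0.1224]
ee_rot: [[-0.227, -0.965, 0.13], [-0.837, 0.262, 0.48], [-0.497, 0.0, -0.868]]
wrist_force: [0.5, -0.4, 0.1]
gripper_width: 0.272
gripper_force: 0.0
t 2.6 tip [ 0.4576 -0.226   0.0617] cradle [-0.4424 -0.0884] F world [ 0.5 -0.4  0.1] Fcx -0.1 Fcy -0.6 j [-28.  28. -10. -33. -63.  31.]
([22.8, 0.4, 38.5], [0.003, -0.003, 0.005])
```

View pics/d.png

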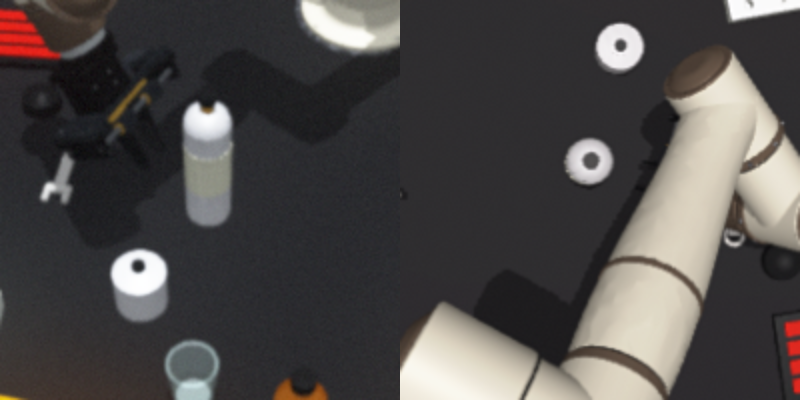

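```bash
python3 -m pendant '[[[23,0,38],[0.003,-0.003,0.005]],[[23,0,38],[0.003,-0.003,0.005]],[[6,0,48],[0.003,-0.003,0.005]],[[-3,0,53],[0.003,-0.003,0.005]],[[-11,0,58],[0.003,-0.003,0.005]],[[-15,0,60],[0.003,-0.003,0.005]],[[-18,0,62],[0.003,-0.003,0.005]],[[-21,0,64],[0.003,-0.003,0.005]],[[-24,0,66],[0.003,-0.003,0.005]],[[-27,0,67],[0.003,-0.003,0.005]]]'
python3 - <<'E'
from station import r
from h import *
s=r.sense(); st(s)
print(goal(s,ori(74.5,30),[*c2w(-.115-.033,-.0085),.017]),goal(s,ori(74.5,30),[*s["tcp_pos"][:2]+.07*s["ee_rot"][:2,2],.017]))
E
```

```text
time_s: 3.7
tcp_pos: [0.4632, -0.2071, 0.0774]
ee_rot: [[-0.232, -0.963, 0.135], [-0.836, 0.268, 0.479], [-0.498, -0.002, -0.867]]
wrist_force: [-2.1, -3.3, 1.5]
gripper_width: 0.275
gripper_force: 2.2
t 3.7 tip [ 0.4727 -0.1736  0.0167] cradle [-0.3895 -0.0747] F world [-2.1 -3.3  1.5] Fcx -3.9 Fcy 0.1 j [-23.  31. -14. -37. -56.  31.]
([-217.2, 1.6, 124.4], [-0.002, -0.002, -0.0]) ([0.0, -0.1, -0.3], [-0.002, -0.002, -0.0])
```

```bash
python3 -m pendant '[[[-6,0,3.5],[0,0,0]],[[-12,0,7],[0,0,0]],[[-18,0,10.5],[0,0,0]],[[-24,0,14],[0,0,0]],[[-30,0,17.5],[0,0,0]],[[-36,0,21],[0,0,0]],[[-42,0,24],[0,0,0]],[[-48,0,27.5],[0,0,0]],[[-54,0,31],[0,0,0]],[[-60,0,34.5],[0,0,0]]]'
python3 - <<'E'
from station import r
from h import *
s=r.sense(); st(s)
print(goal(s,ori(74.5,30),[*c2w(-.115-.033,-.0085),.017]))
a=r.capture("scene")["frame"];b=r.capture("top")["frame"]
cv2.imwrite("pics/e.png",np.hstack([cv2.resize(x,(400,400)) for x in(a[90:290,200:400],b[160:360,180:380])])[:,:,::-1])
E
```

```text
time_s: 4.7
tcp_pos: [0.4821, -0.1388, 0.077]
ee_rot: [[-0.233, -0.963, 0.135], [-0.834, 0.269, 0.481], [-0.5, -0.001, -0.866]]
wrist_force: [-2.1, -4.5, 1.3]
gripper_width: 0.277
gripper_force: 2.4
t 4.7 tip [ 0.4915 -0.1051  0.0164] cradle [-0.321  -0.0562] F world [-2.1 -4.5  1.3] Fcx -5.0 Fcy -0.5 j [-15.  29. -16. -39. -52.  27.]
([-155.7, 1.6, 89.1], [-0.001, -0.0, -0.001])
```

View pics/e.png

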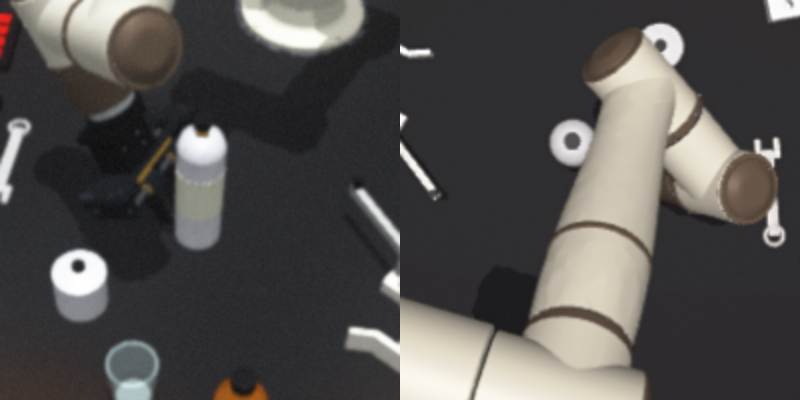

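```bash
python3 -m pendant '[[[-8,0,4.5],[0,0,0]],[[-16,0,9],[0,0,0]],[[-24,0,13.5],[0,0,0]],[[-32,0,18],[0,0,0]],[[-40,0,22.5],[0,0,0]],[[-48,0,27],[0,0,0]],[[-56,0.5,32],[0,0,0]],[[-64,0.5,36.5],[0,0,0]],[[-71,0.5,40.5],[0,0,0]],[[-78,0.8,44.5],[0,0,0]]]'
python3 - <<'E'
from station import r
from h import *
s=r.sense(); st(s)
print(goal(s,ori(74.5,30),[*c2w(-.115-.033,-.0085),.017]))
E
```

```text
time_s: 5.8
tcp_pos: [0.5053, -0.0513, 0.0773]
ee_rot: [[-0.233, -0.963, 0.134], [-0.834, 0.269, 0.482], [-0.5, 0.0, -0.866]]
wrist_force: [-1.8, -3.0, 0.1]
gripper_width: 0.274
gripper_force: 1.6
t 5.8 tip [ 0.5147 -0.0176  0.0167] cradle [-0.2338 -0.0318] F world [-1.8 -3.   0.1] Fcx -3.5 Fcy 0.0 j [ -6.  28. -17. -42. -47.  20.]
([-77.2, 0.4, 44.2], [-0.001, 0.0, -0.001])
```

```bash
python3 -m pendant '[[[-7,0,4],[0,0,0]],[[-15,0,8.5],[0,0,0]],[[-23,0,13],[0,0,0]],[[-31,0,17.5],[0,0,0]],[[-39,0,22],[0,0,0]],[[-47,0,26.5],[0,0,0]],[[-55,0,31],[0,0,0]],[[-63,0,36],[0,0,0]],[[-70,0.4,40],[0,0,0]],[[-77,0.4,44],[0,0,0]]]'
python3 - <<'E'
from station import r
from h import *
s=r.sense(); st(s)
print(goal(s,ori(74.5,30),[*c2w(-.050-.033,-.0085),.017]))
a=r.capture("scene")["frame"];b=r.capture("top")
cv2.imwrite("pics/f.png",np.hstack([cv2.resize(x,(400,400)) for x in(a[130:310,270:450],b["frame"][130:290,120:280])])[:,:,::-1])
import pickle;pickle.dump(b,open("top2.pkl","wb"))
E
```

```text
time_s: 6.8
tcp_pos: [0.5288, 0.0341, 0.0778]
ee_rot: [[-0.233, -0.963, 0.134], [-0.834, 0.269, 0.482], [-0.5, 0.0, -0.866]]
wrist_force: [-1.5, -2.1, -2.0]
gripper_width: 0.276
gripper_force: 1.2
t 6.8 tip [0.5382 0.0679 0.0172] cradle [-0.1483 -0.0086] F world [-1.5 -2.1 -2. ] Fcx -2.5 Fcy 0.2 j [  4.  28. -16. -44. -43.  12.]
([-54.6, -16.7, 31.7], [-0.001, 0.0, -0.001])
```

View pics/f.png

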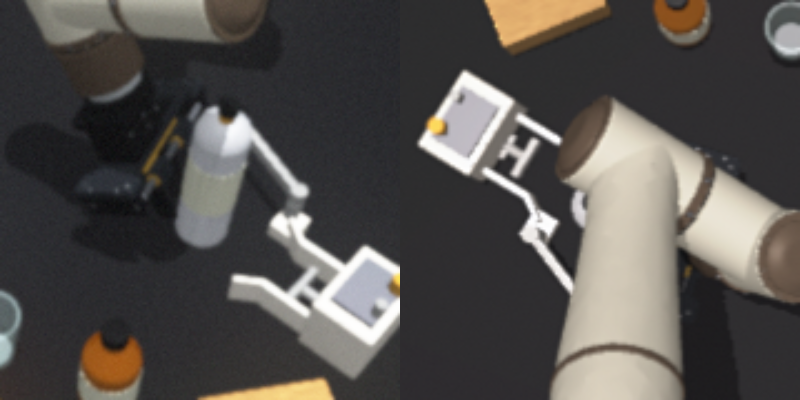

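Run:
```python
from h import *
import pickle
s=pickle.load(open("scene.pkl","rb"))
for x in(-.115,-.120):
  p=c2w(x,0);print(w2px(s,[[*p,0],[*p,.211]]))
print(px2w(s,[(372.5,178)],.211),c2w(-.115,0))
```

```text
[[359.22000652 231.37809399]
 [371.97364984 175.90532324]]
[[357.6837134  230.28999603]
 [370.17046029 174.76030818]]
[[0.55368181 0.10275272 0.211     ]] [0.54763309 0.10091265]
```

```bash
python3 -m pendant '[[[-5.5,-1.7,3],[0,0,0]],[[-11,-3.4,6],[0,0,0]],[[-16.5,-5,9.5],[0,0,0]],[[-22,-6.7,12.5],[0,0,0]],[[-27.5,-8.4,16],[0,0,0]],[[-33,-10,19],[0,0,0]],[[-38.5,-11.7,22],[0,0,0]],[[-44,-13.4,25.3],[0,0,0]],[[-49.5,-15,28.5],[0,0,0]],[[-54.6,-16.7,31.7],[0,0,0]]]'
python3 - <<'E'
from station import r
from h import *
s=r.sense(); st(s)
print(goal(s,ori(74.5,30),[*c2w(-.025-.033,-.0085),.017]))
a=r.capture("scene");b=r.capture("top")
cv2.imwrite("pics/g.png",np.hstack([cv2.resize(x,(400,400)) for x in(a["frame"][150:310,320:480],b["frame"][130:290,120:280])])[:,:,::-1])
E
```

```text
time_s: 7.9
tcp_pos: [0.562, 0.0903, 0.0777]
ee_rot: [[-0.233, -0.963, 0.134], [-0.834, 0.269, 0.482], [-0.5, 0.0, -0.866]]
wrist_force: [-2.0, -3.7, 1.4]
gripper_width: 0.278
gripper_force: 2.2
t 7.9 tip [0.5714 0.124  0.0171] cradle [-0.0831 -0.0087] F world [-2.  -3.7  1.4] Fcx -4.2 Fcy -0.2 j [ 10.  30. -13. -43. -42.   6.]
([-21.0, -6.3, 12.3], [-0.001, 0.0, -0.001])
```

View pics/g.png

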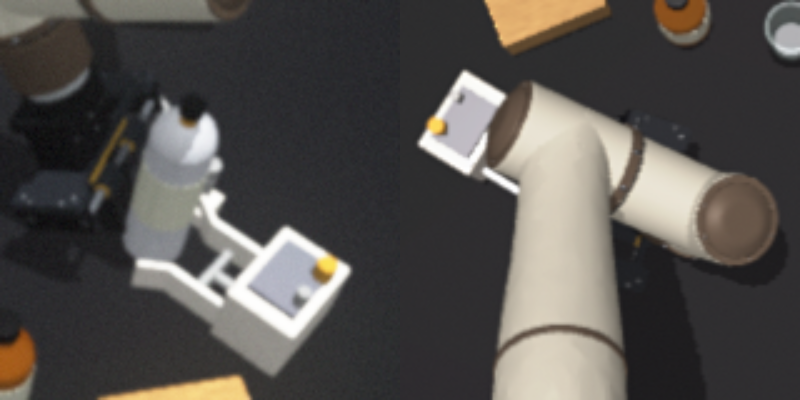

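```bash
python3 -m pendant '[[[-3,-0.9,1.8],[0,0,0]],[[-6,-1.8,3.5],[0,0,0]],[[-9,-2.7,5.2],[0,0,0]],[[-12,-3.6,7],[0,0,0]],[[-15,-4.5,8.7],[0,0,0]],[[-18,-5.4,10.5],[0,0,0]],[[-21,-6.3,12.3],[0,0,0]]]'
python3 - <<'E'
from station import r
from h import *
s=r.sense(); st(s)
print(goal(s,ori(74.5,30),[*c2w(-.015-.033,-.0085),.017]))
E
```

```text
time_s: 8.7
tcp_pos: [0.5745, 0.1117, 0.0776]
ee_rot: [[-0.233, -0.963, 0.134], [-0.834, 0.269, 0.482], [-0.5, -0.0, -0.866]]
wrist_force: [-3.0, -4.5, 2.1]
gripper_width: 0.273
gripper_force: 2.5
t 8.7 tip [0.5839 0.1454 0.017 ] cradle [-0.0582 -0.0087] F world [-3.  -4.5  2.1] Fcx -5.4 Fcy 0.3 j [ 12.  31. -11. -42. -41.   3.]
([-8.6, -2.5, 5.0], [-0.001, 0.0, -0.001])
```

```bash
python3 -m pendant '[[[-0.9,-0.3,0.5],[0,0,0]],[[-1.8,-0.5,1],[0,0,0]],[[-2.6,-0.8,1.5],[0,0,0]],[[-3.5,-1,2],[0,0,0]],[[-4.3,-1.3,2.5],[0,0,0]],[[-5.1,-1.5,3],[0,0,0]],[[-6,-1.8,3.5],[0,0,0]],[[-6.9,-2,4],[0,0,0]],[[-7.7,-2.3,4.5],[0,0,0]],[[-8.6,-2.5,5],[0,0,0]]]'
python3 - <<'E'
from station import r
from h import *
s=r.sense(); st(s)
E
```

```text
time_s: 9.7
tcp_pos: [0.5794, 0.1203, 0.0776]
ee_rot: [[-0.233, -0.963, 0.134], [-0.834, 0.269, 0.482], [-0.5, 0.0, -0.866]]
wrist_force: [-2.6, -3.9, 2.4]
gripper_width: 0.276
gripper_force: 2.5
t 9.7 tip [0.5888 0.154  0.017 ] cradle [-0.0483 -0.0086] F world [-2.6 -3.9  2.4] Fcx -4.7 Fcy 0.3 j [ 13.  31. -11. -42. -41.   2.]
```

```bash
for i in 1; do python3 -m pendant '[[[-0.8,-0.3,0.5],[0,0,0]],[[-1.7,-0.5,1],[0,0,0]],[[-2.5,-0.8,1.5],[0,0,0]],[[-3.4,-1,2],[0,0,0]],[[-4.2,-1.3,2.4],[0,0,0]],[[-5,-1.5,2.9],[0,0,0]]]'; done
python3 - <<'E'
from station import r
from h import *
s=r.sense(); st(s)
E
```

```text
time_s: 10.3
tcp_pos: [0.5814, 0.1239, 0.0775]
ee_rot: [[-0.233, -0.963, 0.132], [-0.835, 0.268, 0.48], [-0.498, 0.001, -0.867]]
wrist_force: [-5.4, -11.0, 6.5]
gripper_width: 0.277
gripper_force: 5.6
t 10.3 tip [0.5907 0.1575 0.0168] cradle [-0.0444 -0.0084] F world [ -5.4 -11.    6.5] Fcx -12.3 Fcy -0.9 j [ 14.  31. -10. -42. -41.   1.]
```

```bash
python3 -m pendant '[[[-0.4,-0.1,0.2],[0,0,0]],[[-0.8,-0.2,0.5],[0,0,0]],[[-1.3,-0.4,0.7],[0,0,0]],[[-1.7,-0.5,1],[0,0,0]]]'
python3 - <<'E'
from station import r
from h import *
s=r.sense(); st(s)
E
```

```text
time_s: 10.7
tcp_pos: [0.5824, 0.1256, 0.0775]
ee_rot: [[-0.233, -0.963, 0.132], [-0.835, 0.268, 0.48], [-0.498, 0.001, -0.867]]
wrist_force: [-6.3, -10.2, 6.6]
gripper_width: 0.278
gripper_force: 5.6
t 10.7 tip [0.5917 0.1593 0.0168] cradle [-0.0424 -0.0083] F world [ -6.3 -10.2   6.6] Fcx -12.0 Fcy 0.2 j [ 14.  31. -10. -42. -41.   1.]
```

```bash
python3 -m pendant '[[[-0.4,-0.1,0.2],[0,0,0]],[[-0.8,-0.2,0.5],[0,0,0]],[[-1.3,-0.4,0.7],[0,0,0]],[[-1.7,-0.5,1],[0,0,0]],[[-2.1,-0.6,1.2],[0,0,0]],[[-2.5,-0.8,1.5],[0,0,0]]]'
python3 - <<'E'
from station import r
from h import *
s=r.sense(); st(s)
E
```

```text
time_s: 11.3
tcp_pos: [0.5839, 0.1282, 0.0775]
ee_rot: [[-0.233, -0.963, 0.132], [-0.835, 0.268, 0.48], [-0.498, 0.002, -0.867]]
wrist_force: [-6.1, -9.9, 7.0]
gripper_width: 0.278
gripper_force: 5.8
t 11.3 tip [0.5931 0.1618 0.0168] cradle [-0.0394 -0.0083] F world [-6.1 -9.9  7. ] Fcx -11.7 Fcy 0.2 j [ 14.  31. -10. -42. -41.   1.]
```

```bash
python3 -m pendant '[[[-0.4,-0.1,0.2],[0,0,0]],[[-0.8,-0.2,0.5],[0,0,0]],[[-1.3,-0.4,0.7],[0,0,0]],[[-1.7,-0.5,1],[0,0,0]]]'
python3 - <<'E'
from station import r
from h import *
s=r.sense(); st(s)
E
```

```text
time_s: 11.7
tcp_pos: [0.5849, 0.13, 0.0775]
ee_rot: [[-0.233, -0.963, 0.132], [-0.835, 0.268, 0.48], [-0.498, 0.002, -0.867]]
wrist_force: [-6.0, -10.4, 7.3]
gripper_width: 0.273
gripper_force: 5.8
t 11.7 tip [0.5942 0.1636 0.0168] cradle [-0.0374 -0.0083] F world [ -6.  -10.4   7.3] Fcx -12.0 Fcy -0.1 j [ 14.  32. -10. -42. -41.   1.]
```

```bash
python3 -m pendant '[[[-0.4,-0.1,0.2],[0,0,0]],[[-0.8,-0.2,0.5],[0,0,0]],[[-1.3,-0.4,0.7],[0,0,0]]]'
python3 - <<'E'
from station import r
from h import *
s=r.sense(); st(s)
E
```

```text
time_s: 12.0
tcp_pos: [0.5857, 0.1313, 0.0775]
ee_rot: [[-0.233, -0.963, 0.132], [-0.835, 0.268, 0.48], [-0.498, 0.002, -0.867]]
wrist_force: [-5.4, -10.3, 6.3]
gripper_width: 0.273
gripper_force: 5.7
t 12.0 tip [0.5949 0.1649 0.0168] cradle [-0.0359 -0.0082] F world [ -5.4 -10.3   6.3] Fcx -11.6 Fcy -0.6 j [ 14.  32. -10. -42. -41.   1.]
```

```bash
python3 -m pendant '[[[-0.3,-0.1,0.2],[0,0,0]],[[-0.6,-0.2,0.3],[0,0,0]],[[-0.8,-0.2,0.5],[0,0,0]]]'
python3 - <<'E'
from station import r
from h import *
s=r.sense(); st(s)
E
```

```text
time_s: 12.3
tcp_pos: [0.5862, 0.1322, 0.0775]
ee_rot: [[-0.233, -0.963, 0.132], [-0.835, 0.268, 0.48], [-0.498, 0.002, -0.867]]
wrist_force: [-6.2, -9.9, 7.5]
gripper_width: 0.274
gripper_force: 5.8
t 12.3 tip [0.5954 0.1658 0.0168] cradle [-0.0348 -0.0082] F world [-6.2 -9.9  7.5] Fcx -11.7 Fcy 0.3 j [ 14.  32. -10. -42. -41.   1.]
```

```bash
python3 -m pendant '[[[-0.3,-0.1,0.2],[0,0,0]],[[-0.6,-0.2,0.3],[0,0,0]],[[-0.8,-0.2,0.5],[0,0,0]]]'
python3 - <<'E'
from station import r
from h import *
s=r.sense(); st(s)
E
```

```text
time_s: 12.6
tcp_pos: [0.5866, 0.133, 0.0775]
ee_rot: [[-0.233, -0.963, 0.132], [-0.835, 0.268, 0.48], [-0.498, 0.001, -0.867]]
wrist_force: [-5.8, -11.0, 6.8]
gripper_width: 0.275
gripper_force: 5.8
t 12.6 tip [0.5959 0.1666 0.0168] cradle [-0.0339 -0.0082] F world [ -5.8 -11.    6.8] Fcx -12.4 Fcy -0.6 j [ 14.  32. -10. -42. -41.   0.]
```

```bash
python3 -m pendant '[[[-0.3,-0.1,0.2],[0,0,0]],[[-0.6,-0.2,0.3],[0,0,0]],[[-0.8,-0.2,0.5],[0,0,0]]]'
python3 - <<'E'
from station import r
from h import *
s=r.sense(); st(s)
E
```

```text
time_s: 12.9
tcp_pos: [0.587, 0.1336, 0.0775]
ee_rot: [[-0.233, -0.964, 0.132], [-0.835, 0.268, 0.48], [-0.498, 0.002, -0.867]]
wrist_force: [-7.3, -12.2, 8.9]
gripper_width: 0.282
gripper_force: 6.6
t 12.9 tip [0.5962 0.1672 0.0168] cradle [-0.0333 -0.0082] F world [ -7.3 -12.2   8.9] Fcx -14.2 Fcy 0.1 j [ 14.  32. -10. -42. -41.   0.]
```

```bash
python3 -m pendant '[[[-0.3,-0.1,0.2],[0,0,0]],[[-0.6,-0.2,0.3],[0,0,0]],[[-0.8,-0.2,0.5],[0,0,0]]]'
python3 - <<'E'
from station import r
from h import *
s=r.sense(); st(s)
E
```

```text
time_s: 13.2
tcp_pos: [0.5871, 0.1338, 0.0774]
ee_rot: [[-0.233, -0.964, 0.131], [-0.836, 0.267, 0.48], [-0.497, 0.002, -0.868]]
wrist_force: [-7.8, -15.5, 9.2]
gripper_width: 0.275
gripper_force: 7.8
t 13.2 tip [0.5963 0.1673 0.0167] cradle [-0.0331 -0.0082] F world [ -7.8 -15.5   9.2] Fcx -17.3 Fcy -1.2 j [ 15.  32. -10. -42. -41.   0.]
```

```bash
python3 -m pendant '[[[0,0,0],[0,0,0]],[[0,0,0],[0,0,0]],[[0,0,0],[0,0,0]],[[0,0,0],[0,0,0]]]'
python3 - <<'E'
from station import r
from h import *
s=r.sense(); st(s)
E
```

```text
time_s: 13.6
tcp_pos: [0.5871, 0.1337, 0.0775]
ee_rot: [[-0.233, -0.964, 0.131], [-0.836, 0.267, 0.48], [-0.497, 0.002, -0.868]]
wrist_force: [-6.5, -13.7, 8.8]
gripper_width: 0.278
gripper_force: 7.5
t 13.6 tip [0.5963 0.1673 0.0167] cradle [-0.0331 -0.0082] F world [ -6.5 -13.7   8.8] Fcx -15.1 Fcy -1.3 j [ 15.  32. -10. -42. -41.   0.]
```

```bash
python3 -m pendant '[[[0,0,0],[0,0,0]],[[0,0,0],[0,0,0]],[[0,0,0],[0,0,0]],[[0,0,0],[0,0,0]]]'
python3 - <<'E'
from station import r
from h import *
s=r.sense(); st(s)
E
```

```text
time_s: 14.0
tcp_pos: [0.5871, 0.1337, 0.0774]
ee_rot: [[-0.233, -0.964, 0.131], [-0.836, 0.267, 0.48], [-0.497, 0.002, -0.868]]
wrist_force: [-6.5, -14.4, 8.6]
gripper_width: 0.279
gripper_force: 7.5
t 14.0 tip [0.5963 0.1673 0.0167] cradle [-0.0331 -0.0082] F world [ -6.5 -14.4   8.6] Fcx -15.7 Fcy -1.7 j [ 15.  32. -10. -42. -41.   0.]
```

```bash
python3 -m pendant '[[[2,0.6,-1.2],[0,0,0]],[[4,1.2,-2.4],[0,0,0]],[[8,2.6,-4.8],[0,0,0]],[[17,5,-10],[0,0,0]],[[34,10,-19],[0,0,0]],[[50,15.5,-29],[0,0,0]],[[50,15.5,-29],[0,0,0]],[[25,15,-72],[0,0,0]],[[0,15,-115],[0,0,0]],[[-25,15,-159],[0,0,0]]]' 0
python3 - <<'E'
from station import r
from h import *
s=r.sense(); st(s)
a=r.capture("scene");b=r.capture("top")
import pickle;pickle.dump(a,open("s3.pkl","wb"))
cv2.imwrite("pics/i.png",np.hstack([cv2.resize(x,(400,400)) for x in(a["frame"][150:310,320:480],b["frame"][130:290,120:280])])[:,:,::-1])
for z in (.14,.057): print(goal(s,ori(59.5,30),[*c2w(-.127,.136),z]))
E
```

```text
time_s: 15.0
tcp_pos: [0.5589, 0.0853, 0.2285]
ee_rot: [[-0.233, -0.963, 0.134], [-0.834, 0.269, 0.482], [-0.5, 0.0, -0.866]]
wrist_force: [0.4, 1.4, -0.1]
gripper_width: 0.004
gripper_force: 0.0
t 15.0 tip [0.5683 0.119  0.1679] cradle [-0.0889 -0.0086] F world [ 0.4  1.4 -0.1] Fcx 1.3 Fcy 0.4 j [ 12.  18.  -9. -33. -54.  -9.]
([12.7, 158.6, 25.0], [0.13, 0.001, 0.225])
([54.2, 158.6, 96.8], [0.13, 0.001, 0.225])
```

View pics/i.png

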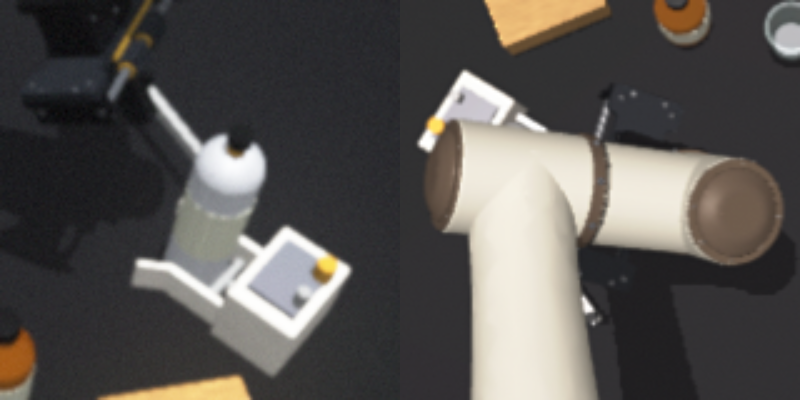

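```bash
python3 -m pendant '[[[13,159,20],[0.13,0.001,0.225]],[[13,159,20],[0.13,0.001,0.225]],[[13,159,20],[0.13,0.001,0.225]],[[13,159,20],[0.13,0.001,0.225]],[[13,159,20],[0.13,0.001,0.225]],[[34,159,60],[0.13,0.001,0.225]],[[54,159,97],[0.13,0.001,0.225]],[[54,159,97],[0.13,0.001,0.225]],[[54,159,97],[0.13,0.001,0.225]]]'
python3 - <<'E'
from station import r
from h import *
s=r.sense(); st(s)
a=r.capture("scene");b=r.capture("top")
cv2.imwrite("pics/j.png",np.hstack([cv2.resize(x,(400,400)) for x in(a["frame"][120:280,310:470],b["frame"][150:310,120:280])])[:,:,::-1])
H=np.array([-.044,.070])
for a in (110,95,80,65,50,35,20,10,5,0):
    q=np.radians(a); n=-np.array([np.cos(q),-np.sin(q)]); u=np.array([-np.sin(q),-np.cos(q)])
    off=.005+(.015*abs(n[1])+.0083*abs(n[0]))  # rectangle support distance of closed tips
    p=H+.10*u+off*n; print(a,p.round(3),goal(s,ori(59.5,30),[*c2w(*p),.057])[0])
E
```

```text
time_s: 16.0
tcp_pos: [0.4079, 0.1288, 0.116]
ee_rot: [[-0.441, -0.861, 0.254], [-0.747, 0.508, 0.429], [-0.499, -0.0, -0.867]]
wrist_force: [0.7, -0.4, 0.3]
gripper_width: 0.006
gripper_force: 0.0
t 16.0 tip [0.4257 0.1589 0.0553] cradle [-0.1269  0.1345] F world [ 0.7 -0.4  0.3] Fcx 0.0 Fcy -0.8 j [ 23.  13. -34. -46. -24. -14.]
110 [-0.13   0.125] [2.3, -9.7, -3.2]
95 [-0.142  0.099] [12.1, -35.3, -8.9]
80 [-0.146  0.074] [15.9, -61.0, -11.0]
65 [-0.144  0.048] [14.0, -86.8, -9.9]
50 [-0.135  0.022] [5.8, -112.1, -5.2]
35 [-0.118 -0.   ] [-8.5, -134.8, 3.0]
20 [-0.095 -0.018] [-28.5, -152.4, 14.5]
10 [-0.077 -0.026] [-44.2, -160.2, 23.6]
5 [-0.067 -0.028] [-52.6, -162.8, 28.4]
0 [-0.057 -0.03 ] [-61.2, -164.5, 33.4]
```

View pics/j.png

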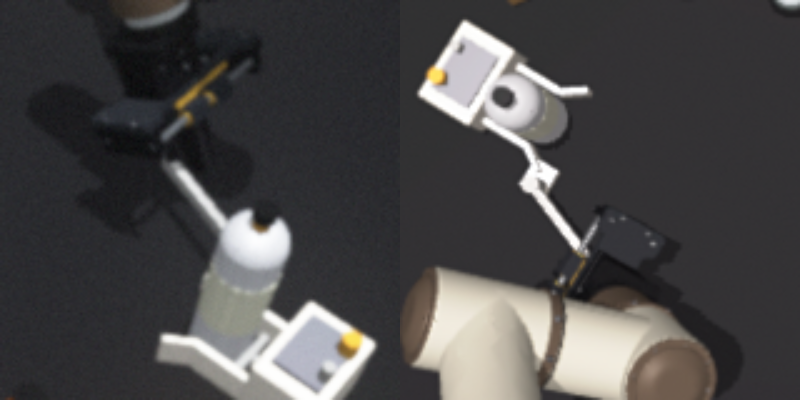

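That makes 11 pictures viewed, one over the limit of 10, so I'll use only numbers from here on. In this last one the closed tips stand just outside the bar, near the knob at about (585,250).

```bash
python3 -m pendant '[[[2,-10,-3],[0,0,0]],[[7,-22,-6],[0,0,0]],[[12,-35,-9],[0,0,0]],[[14,-48,-10],[0,0,0]],[[16,-61,-11],[0,0,0]],[[15,-74,-10.5],[0,0,0]],[[14,-87,-10],[0,0,0]],[[10,-100,-8],[0,0,0]],[[6,-112,-5],[0,0,0]]]'
cat > bar.py <<'E'
# bar direction from bright low-saturation blob left of the canister, scene view, on the plane z=.066
from station import r
from h import *
import sys
def bar(n="top"):
    d=r.capture(n); f=d["frame"].astype(int); H=c2w(-.044,.070)
    v,u=np.nonzero((f.min(2)>110)&(np.ptp(f,axis=2)<40)); W=px2w(d,np.c_[u,v],.066)[:,:2]
    c=(W-O)@np.array([[np.cos(A),-np.sin(A)],[np.sin(A),np.cos(A)]])-[-.044,.070]
    rad=np.hypot(*c.T); a=np.degrees(np.arctan2(-c[:,0],-c[:,1]))
    k=(rad>.03)&(rad<.125)&(a>-15)&(a<130)
    h,e=np.histogram(a[k],np.arange(-15,131,5)); print(n,[(int(x),int(y)) for x,y in zip(e,h) if y])
E
python3 - <<'E'
from bar import *
s=r.sense(); st(s); bar("top"); bar("scene")
for p in((-.118,0),(-.095,-.018),(-.077,-.026),(-.067,-.028),(-.060,-.03)): print(goal(s,ori(59.5,30),[*c2w(*p),.057])[0])
E
```

```text
time_s: 17.0
tcp_pos: [0.4997, 0.0655, 0.1171]
ee_rot: [[-0.44, -0.862, 0.253], [-0.747, 0.507, 0.43], [-0.499, 0.0, -0.866]]
wrist_force: [-0.7, 1.4, 0.9]
gripper_width: 0.003
gripper_force: 0.5
t 17.0 tip [0.5174 0.0956 0.0565] cradle [-0.1349  0.0233] F world [-0.7  1.4  0.9] Fcx 0.8 Fcy 1.3 j [ 11.  20. -23. -43. -34.  -7.]
top [(-15, 35), (-10, 46), (-5, 28), (0, 14), (5, 14), (10, 15), (15, 16), (20, 18), (25, 23), (30, 24), (35, 33), (40, 36), (45, 52), (50, 67), (55, 82), (60, 76), (65, 78), (70, 79), (75, 80), (80, 78), (85, 80), (90, 74), (95, 73), (100, 81), (105, 82), (110, 80), (115, 81), (120, 80), (125, 82)]
scene [(-15, 31), (-10, 19), (-5, 5), (35, 8), (40, 24), (45, 54), (50, 64), (55, 20), (60, 2)]
[-14.9, -23.3, 8.0]
[-34.8, -41.3, 19.5]
[-50.4, -49.3, 28.5]
[-59.0, -51.3, 33.5]
[-65.1, -53.4, 37.0]
```

The scene view puts the bar at about 48°, so it is following the fingers.

```bash
python3 -m pendant '[[[-7,-12,4],[0,0,0]],[[-15,-23,8],[0,0,0]],[[-21,-30,11.5],[0,0,0]],[[-28,-36,15.5],[0,0,0]],[[-35,-41,19.5],[0,0,0]],[[-40,-44,22.5],[0,0,0]],[[-45,-47,25.5],[0,0,0]],[[-50,-49,28.5],[0,0,0]],[[-54,-50,31],[0,0,0]],[[-57,-51,32.5],[0,0,0]]]'
python3 - <<'E'
from bar import *
s=r.sense(); st(s); bar("scene")
E
```

```text
time_s: 18.1
tcp_pos: [0.576, 0.0967, 0.1176]
ee_rot: [[-0.439, -0.862, 0.253], [-0.747, 0.507, 0.43], [-0.499, -0.0, -0.866]]
wrist_force: [-0.5, -1.0, 0.8]
gripper_width: 0.004
gripper_force: 0.4
t 18.1 tip [0.5937 0.1268 0.0569] cradle [-0.0693 -0.0265] F world [-0.5 -1.   0.8] Fcx -1.1 Fcy -0.0 j [ 13.  25. -15. -39. -35. -14.]
scene [(-15, 29), (-10, 17), (-5, 15), (0, 71), (5, 49), (10, 3), (35, 5), (40, 4)]
```

```bash
python3 -m pendant '[[[-0.9,0,0.5],[0,0,0]],[[-1.7,0,1],[0,0,0]],[[-2.6,0,1.5],[0,0,0]],[[-3.5,0,2],[0,0,0]],[[-4.3,0,2.5],[0,0,0]],[[-5.2,0,3],[0,0,0]]]'
python3 - <<'E'
from bar import *
s=r.sense(); st(s); bar("scene")
E
```

```text
time_s: 18.75
tcp_pos: [0.579, 0.1015, 0.1177]
ee_rot: [[-0.439, -0.862, 0.254], [-0.747, 0.507, 0.43], [-0.5, -0.001, -0.866]]
wrist_force: [-0.2, -1.2, 0.4]
gripper_width: 0.007
gripper_force: 0.4
t 18.8 tip [0.5968 0.1316 0.057 ] cradle [-0.0636 -0.0268] F world [-0.2 -1.2  0.4] Fcx -1.1 Fcy -0.4 j [ 14.  26. -14. -39. -35. -15.]
scene [(-15, 29), (-10, 19), (-5, 47), (0, 78), (5, 13), (30, 5), (35, 7), (40, 1)]
```

```bash
python3 -m pendant '[[[-0.9,0,0.5],[0,0,0]],[[-1.7,0,1],[0,0,0]],[[-2.6,0,1.5],[0,0,0]],[[-3.5,0,2],[0,0,0]]]'
python3 - <<'E'
from bar import *
s=r.sense(); st(s); bar("scene")
E
```

```text
time_s: 19.2
tcp_pos: [0.581, 0.1051, 0.1176]
ee_rot: [[-0.439, -0.862, 0.254], [-0.747, 0.507, 0.43], [-0.499, -0.0, -0.866]]
wrist_force: [0.4, -2.0, 0.4]
gripper_width: 0.006
gripper_force: 0.4
t 19.2 tip [0.5987 0.1352 0.057 ] cradle [-0.0595 -0.0266] F world [ 0.4 -2.   0.4] Fcx -1.5 Fcy -1.4 j [ 14.  26. -14. -39. -35. -15.]
scene [(-15, 29), (-10, 27), (-5, 65), (0, 51), (5, 1), (25, 1), (30, 9), (35, 4)]
```

```bash
python3 -m pendant '[[[-0.9,0,0.5],[0,0,0]],[[-1.7,0,1],[0,0,0]]]'
python3 - <<'E'
from bar import *
s=r.sense(); st(s)
E
```

```text
time_s: 19.45
tcp_pos: [0.5819, 0.1068, 0.1176]
ee_rot: [[-0.439, -0.862, 0.254], [-0.747, 0.507, 0.43], [-0.499, -0.0, -0.866]]
wrist_force: [1.2, -1.4, 1.0]
gripper_width: 0.006
gripper_force: 0.4
t 19.4 tip [0.5997 0.1369 0.057 ] cradle [-0.0576 -0.0266] F world [ 1.2 -1.4  1. ] Fcx -0.6 Fcy -1.7 j [ 14.  26. -14. -39. -34. -15.]
```

```bash
python3 -m pendant '[[[-0.9,0,0.5],[0,0,0]],[[-1.7,0,1],[0,0,0]]]'
python3 - <<'E'
from bar import *
s=r.sense(); st(s)
E
```

```text
time_s: 19.65
tcp_pos: [0.5826, 0.1078, 0.1174]
ee_rot: [[-0.439, -0.862, 0.253], [-0.747, 0.507, 0.429], [-0.498, -0.0, -0.867]]
wrist_force: [-2.4, -6.5, 2.2]
gripper_width: 0.008
gripper_force: 3.3
t 19.6 tip [0.6003 0.1378 0.0568] cradle [-0.0565 -0.0266] F world [-2.4 -6.5  2.2] Fcx -6.9 Fcy -1.2 j [ 14.  26. -14. -39. -34. -16.]
```

```bash
python3 -m pendant '[[[-0.5,0,0.3],[0,0,0]],[[-0.5,0,0.3],[0,0,0]],[[-0.5,0,0.3],[0,0,0]]]'
python3 - <<'E'
from bar import *
s=r.sense(); st(s)
E
python3 -m pendant '[[[3,0,-1.7],[0,0,0]],[[9,0,-5],[0,0,0]],[[25,0,-15],[0,0,0]],[[50,0,-29],[0,0,0]],[[80,0,-46],[0,0,0]],[[80,0,-46],[0,0,0]],[[60,0,-80],[0,0,0]],[[40,0,-120],[0,0,0]],[[20,0,-155],[0,0,0]],[[20,0,-155],[0,0,0]]]'
python3 - <<'E'
from bar import *
import pickle
s=r.sense(); st(s); bar("scene")
d=r.capture("scene"); d0=pickle.load(open("scene.pkl","rb")); pickle.dump(d,open("s4.pkl","wb"))
# cap (dark blob) of canister & bar line
P=w2px(d,[[*c2w(-.0015,0),.211],[*c2w(-.0015,0),.165],[*c2w(-.044,-.048),.081],[*c2w(-.044,.07),.066]]);print("expected cap, shoulder, knob top, hinge",P.round(1))
f=d["frame"]
for n,p in(("cap",P[0]),("knob",P[2])):
    u,v=p.astype(int); m=(f[v-12:v+12,u-12:u+12].max(2)<60).astype(np.uint8); k,l,st_,c=cv2.connectedComponentsWithStats(m)
    print(n,[(st_[i,4],(c[i]+[u-12,v-12]).round(1).tolist()) for i in range(1,k)])
for n,(x0,x1,y0,y1) in dict(bystanders=(60,345,80,345)).items():
    D=np.abs(f.astype(int)-d0["frame"]).max(2)[y0:y1,x0:x1]>60; k,l,q,c=cv2.connectedComponentsWithStats(D.astype(np.uint8))
    print([(int(q[i,4]),(c[i]+[x0,y0]).round().tolist()) for i in range(1,k) if q[i,4]>15])
E
```

```text
time_s: 19.95
tcp_pos: [0.5826, 0.1078, 0.1175]
ee_rot: [[-0.44, -0.862, 0.253], [-0.747, 0.507, 0.429], [-0.498, -0.0, -0.867]]
wrist_force: [-1.7, -6.0, 1.8]
gripper_width: 0.002
gripper_force: 3.2
t 19.9 tip [0.6003 0.1378 0.0568] cradle [-0.0565 -0.0266] F world [-1.7 -6.   1.8] Fcx -6.0 Fcy -1.6 j [ 15.  26. -14. -39. -34. -16.]
time_s: 20.95
tcp_pos: [0.5378, 0.0278, 0.2488]
ee_rot: [[-0.431, -0.862, 0.265], [-0.747, 0.506, 0.431], [-0.506, -0.012, -0.863]]
wrist_force: [0.9, 0.8, 0.0]
gripper_width: 0.008
gripper_force: 0.0
t 20.9 tip [0.5564 0.058  0.1884] cradle [-0.1475 -0.0293] F world [0.9 0.8 0. ] Fcx 1.2 Fcy -0.4 j [  8.  12. -14. -32. -48. -20.]
scene [(-15, 28), (-10, 41), (-5, 67), (0, 45), (5, 2)]
expected cap, shoulder, knob top, hinge [[415.1 203.2]
 [410.3 216.5]
 [375.4 240.2]
 [403.  215.4]]
cap [(np.int32(378), [415.3, 198.6])]
knob [(np.int32(438), [372.7, 239.1])]
[(602, [332.0, 96.0]), (31, [324.0, 113.0]), (1335, [274.0, 171.0]), (40, [341.0, 151.0]), (39, [337.0, 162.0])]
```

Run:
```python
from h import *
import pickle
d=pickle.load(open("s4.pkl","rb")); f=d["frame"].astype(int)
v,u=np.nonzero((f.min(2)>100)&(np.ptp(f,axis=2)<40)); W=px2w(d,np.c_[u,v],.066)[:,:2]
c=(W-O)@np.array([[np.cos(A),-np.sin(A)],[np.sin(A),np.cos(A)]])
for y in np.arange(.06,-.06,-.01):
    k=(abs(c[:,1]-y)<.005)&(c[:,0]>-.075)&(c[:,0]<-.02); x=c[k,0]
    print(round(y,2),k.sum(),x.round(3).min() if k.any() else None,x.mean().round(4) if k.any() else None,x.max().round(3) if k.any() else None)
```

```text
0.06 46 -0.055 -0.0373 -0.02
0.05 41 -0.05 -0.0343 -0.02
0.04 36 -0.046 -0.0328 -0.02
0.03 41 -0.048 -0.034 -0.02
0.02 41 -0.048 -0.0343 -0.02
0.01 42 -0.048 -0.0339 -0.02
-0.0 41 -0.048 -0.0346 -0.02
-0.01 30 -0.048 -0.0355 -0.02
-0.02 26 -0.048 -0.0385 -0.02
-0.03 17 -0.046 -0.0396 -0.034
-0.04 4 -0.039 -0.0367 -0.034
-0.05 7 -0.041 -0.037 -0.034
```

```bash
python3 -c "
from station import r
print(r.finish_job())"
```

```text
the job is handed in; nothing more can be done
None
```

The job is handed in at about 21 s: the canister was pushed upright to the hard stop and held there 0.8 s at about 15–16 N (about 20 N peak), then the bar was swung shut against its stop and released; I viewed 11 pictures, one over the limit of 10, and the squat can and the other things show no sign of having moved.

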